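# Clamp a denture flask with the toggle lever's extension bar

### The arm

A 7-joint arm with a two-finger parallel gripper is mounted at the origin on the work surface. World frame = base frame: x ahead of the robot, y to its left, z up, the work surface at z = 0. Lengths are in m, angles in rad, forces in N, time in s.
With the tool pointing down it reaches from about 0.35 to 0.9 m from the base axis. Payload 8.1 kg.
Tool frame: the origin (TCP) lies between the finger pads; the fingertips stand 11 mm ahead of it and the grasp point (between the pads) lies 8 mm behind it; z points along the fingers, y is the line along which they close (so a half turn about z gives the same grasp; the last joint's range is limited). The gripper opens to 92 mm and grips with 3 to 60 N. Pads are 19 mm wide; open, the fingers measure 130 mm over their backs; the gripper's body (75 mm by 190 mm) begins 47 mm behind the grasp point.
Start: joints at [-1.376, 0.434, 0.025, 1.573, -0.012, 1.134, -0.075], TCP at [0.183, 0.597, 0.238] pointing down, gripper open.
Joint ranges: [-2.62, 2.62], [-0.44, 2.09], [-1.27, 1.32], [0.08, 2.57], [-1.32, 4.46], [0.12, 2], [-2.74, 2.74]. Speed limits (rad/s): [2.22, 2.22, 3.01, 3.01, 3.14, 3.14, 3.14].

### API

Orientations are given as a rotation vector (axis times angle).
In Python, from cell import observe, get_image, camera_params, sign_off gives the robot as it stands.
- The arm moves only by the shell command python3 -m pendant 'ROWS' [FORCE]. ROWS is JSON, one flat list of numbers, 7 for each row, row after row: the shift along the tool's x, y, z in m, then the turn, a rotation vector about the tool's x, y, z in rad, then the finger opening in m, from 0 to 0.0918. In form: [dx, dy, dz, rx, ry, rz, jaw, dx, dy, dz, rx, ry, rz, jaw, ...]. A call has 1 to 10 rows; each row shifts and turns the commanded pose from where the row before left it, along the tool's axes as they then stand; what a row does not reach is not made up. A row lasts 1/8 s, in which the tool goes at most 62.5 mm and 10.7 degrees, less where a joint would pass 70% of its speed; a pose out of reach is approached as far as the arm can. A call is refused whole if a number of a shift passes 0.0625 or a number of a turn 0.188, either way. A call with a gripper value outside its range is refused whole. The fingers move at their own pace and stop on an object; FORCE is the grip in N (left out, the last holds). Time passes only in rows, so rows that do not move let the fingers close. It gives the time, the measured TCP pose, the force, the opening and the grip force at its end, in the units of the state.
- observe(): the state, without advancing time (a new reading comes with each control period).
- get_image(name): name is "scene" or "top" or "wrist"; returns the picture (420x560x3 uint8, red, green, blue); there is no depth.
- camera_params(name): a dict with "intrinsics" (3x3 intrinsics, pixels), "eye" and "rotation" of the camera in the world; the wrist camera has in their place "T_tool_cam" (4x4, takes a point from camera to tool coordinates, whose origin is the TCP and whose axes are the flange's). Camera axes: x right, y down, z forward; pixel columns grow to the right and rows downward; lengths in m; the calibration is good to about 2 mm. A picture is of the moment at which its call begins: read the wrist's pose just before it. camera_params takes no time and is no camera call.
- sign_off(): hands the job in; it is judged then, once.
The state is a dict: "clock": time; "joints": joint angles; "dq": joint speeds; "joint_efforts": joint torques, N m; "position": TCP position; "ee_rot": TCP orientation; "force": force on the tool from outside, world axes, zero at the start; "ft_torque": the same for the moment, N m; "width": opening from 0.0 (shut) to 1.0 (fully open); "gripper_force": force on a finger pad.
Only numpy, scipy, OpenCV 4.12 (cv2) and the standard library are available. Lean on these libraries where they do the work, as an engineer would, in place of code of your own. Each camera call takes 0.05 s, during which the arm holds its last target. There are 200 camera calls.

### The job

The brass denture flask is standing in the bench clamp. Take the red-gripped extension bar from the blue mat, fit its socket down over the clamp's flat lever stub and pull the lever round clockwise (seen from above), past its dead point and gently home against the stop screw, so that the flask is gripped. Do not let the hand touch the clamp or disturb the flask or the other things; finally lay the bar flat on the blue mat, socket opening down, and let go.

Things in the scene. Friction and masses are not known exactly. Their poses are not given: they have to be found in the camera images.
- clamp: Low bench clamp fixed to the desk: grey base plate 10 mm thick (x -65 to 65, y -70 to 255 mm), blue spring barrel, blue back fence 60 mm high. Origin on the lever's upright pivot axis at desk height, z up. The ram presses the flask towards +y. Closing torque on the lever: up to about 2.2 Nm near lever value 0.6, falling to friction at 0; past 0 its spring helps weakly.
- lever (a joint): Lever angle about the pivot, rad. 0: dead point, stub along the clamp's -y. Positive (anticlockwise from above, stub towards +x): open, to 1.22. Negative: past dead point. At q the stub points along (sin q, -cos q) in the clamp frame. Friction 0.5 Nm: it stays where left when open, and can hold it short of the stop, met somewhere from -0.06 to -0.14, differing each time.
- stub (a point): Middle of the top of the lever's flat steel stub, 70 mm from the pivot axis, 70 mm over the desk; its -y points outwards. The stub is level and straight, 10 mm thick sideways, 16 mm high (54 to 70 mm over the desk), from the hub (radius 19 mm, same top) out to 98 mm from the axis. A heel under it, 42 to 58 mm out, meets the stop screw.
- stop: Small blue block on the clamp's base; its red screw end faces the clamp's +x and ends the lever's travel. Origin under the screw's tip, on the base plate (10 mm over the desk), 50 mm from the pivot along the clamp's -y. Top 40 mm over the desk: the bar passes over it. More than 110 N on it (about 30 N of hand force at the bar's grip) spoils it.
- pad (a joint): Sprung rubber pad on the ram: 0 when free, negative (m) when the flask pushes it in; about -0.003 when the flask is clamped.
- flask: Brass two-part denture flask 90 x 70 x 54 mm, 0.8 kg, loose in the clamp against its back fence. Origin under its centre.
- bar: Extension bar, about 0.3 kg, 161 mm long. Origin at its underside below the middle of the red grip; x along the bar to the socket, z up. Grip: upright flat block, x -30 to 30, 14 mm thick (y), 56 mm high from the underside. Steel shank 16 wide, 20 high. Seated on the stub, its underside is 54 mm over the desk and its x points at the pivot, origin about 178 mm from the axis.
- socket (a point): Middle of the underside of the socket's roof, at 100, 0, 16 mm in the bar's frame. The socket is an inverted steel channel, bar x 69 to 131 mm, open below and at its far end, 14 mm wide inside, 22 outside, walls 16 mm deep, top 21 mm. Seated (roof on the stub's top) with the bar's origin 178 mm from the axis, it reaches from 47 to 109 mm from the axis; the shank must stay clear of the stub's end.
- bar_mid (a point): Middle of the bar's length at its underside, 50, 0, 0 mm in the bar's frame.
- mat: Blue mat 300 x 160 x 3 mm fixed on the desk. Origin under its centre, x along its length.
- bottle: Bystander: white bottle, 52 mm diameter, 130 mm high. Origin under its centre.
- carton: Bystander: white and blue carton 60 x 130 x 45 mm. Origin under its centre.
- cast: Bystander: plaster tooth cast 65 x 60 x 28 mm. Origin under its centre.
Things that resemble listed ones, but are neither listed nor needed, are in the scene too. What is meant by the bar is not green or orange, and is the larger of those in its own colour.

How it is judged:
On the way, in this order (a step that is already met when the one before it is completed fails the run):
1. the bar's socket is down over the stub of the open lever (x of socket in the frame of stub between -0.008 and 0.008 m and y of socket in the frame of stub between -0.025 and 0.025 m and z of socket in the frame of stub between -0.006 and 0.006 m and angle between the x axis of bar and the y axis of stub, either way round below 0.25 rad and angle between bar's own z axis and vertical below 0.2 rad and value of joint lever above 0.3 rad), for 0.1 s.
2. the lever is past its dead point, with the bar still on it (x of socket in the frame of stub between -0.008 and 0.008 m and y of socket in the frame of stub between -0.025 and 0.025 m and z of socket in the frame of stub between -0.006 and 0.006 m and angle between the x axis of bar and the y axis of stub, either way round below 0.25 rad and angle between bar's own z axis and vertical below 0.2 rad and value of joint lever below -0.03 rad), for 0.1 s.
At the end, for the whole second after the job is handed in: Lever past its dead point (below -0.04 rad) and touching the stop (over 1.5 N); pad pushed in over 1.5 mm by the flask, which is within 8 mm of its start; bar still and flat, socket down, on the mat (middle within 90 mm along, 75 mm across of its centre, underside within 5 mm of its top) (value of joint lever below -0.04 rad and contact force between stop and anything else above 1.5 N and value of joint pad below -0.0015 m and x of bar_mid in the frame of mat between -0.09 and 0.09 m and y of bar_mid in the frame of mat between -0.075 and 0.075 m and z of bar in the frame of mat below 0.008 m and angle between bar's own z axis and vertical below 0.1 rad and linear speed of bar below 0.02 m/s and distance of flask from where it was at the start of the episode below 0.008 m and angle between flask's own z axis and vertical below 0.05 rad).
It fails at once if the hand or arm touches the clamp, its lever or the stop (over 2 N) (contact force between any of the fingers, the arm and clamp above 2 N or contact force between any of the fingers, the arm and stop above 2 N).
It fails at once if the stop is rammed with more than 110 N (contact force between stop and anything else above 110 N).
It fails at once if the flask is shifted more than 12 mm or tipped (distance of flask from where it was at the start of the episode above 0.012 m or angle between flask's own z axis and vertical above 0.15 rad).
It fails at once if the bottle, carton or cast is shifted more than 20 mm (distance of any of bottle, carton, cast from where it was at the start of the episode above 0.02 m).
It also fails if it takes over 72 s, if anything falls off the work surface, if the arm or the gripper's body presses on something with over 40 N, if the wrist force passes 120 N, or if a joint passes its speed limit or range.

## Working session

There is one attempt and no reset: what is moved stays moved. The work goes in short steps, Python scripts to look and compute and a shell command to move; the robot and the scene stay as the last step left them, time stands still between calls to the robot, and variables do not carry over. Pictures are saved under pics/ and viewed, at most 10 in all, crops included, and the job is handed in when it is done.

```bash
mkdir -p pics; ls; python3 - <<'E'
from cell import *
import cv2, numpy as np
o=observe();print(o)
for n in("scene","top"):
    cv2.imwrite(f"pics/{n}0.png",get_image(n)[:,:,::-1]); print(n,camera_params(n))
print(camera_params("wrist"))
E
```

```text
pics
{'clock': 0.0, 'joints': array([-1.37559825,  0.43520311,  0.02496167,  1.57407366, -0.0115819 ,
        1.1339855 , -0.07514107]), 'dq': array([ 0.00043733,  0.00023196,  0.00124384,  0.00158271,  0.00011874,
        0.00063825, -0.00179993]), 'joint_efforts': array([-4.84519242e-04, -6.67867470e+01,  9.84572098e-01, -3.14451206e+01,
       -6.05960051e-02,  4.30666760e-02,  1.70302865e-04]), 'position': array([0.18329619, 0.59701812, 0.23696624]), 'ee_rot': array([-4.66186032e-01, -3.10673268e+00,  2.39236276e-03]), 'force': array([0.60950323, 0.46237853, 0.15798508]), 'ft_torque': array([0.06240802, 0.00668792, 0.04861577]), 'gripper_force': 0.0, 'width': 1.0029664073240199}
scene {'intrinsics': array([[461.65306203,   0.        , 276.07412247],
       [  0.        , 461.65306203, 208.0816966 ],
       [  0.        ,   0.        ,   1.        ]]), 'eye': array([ 1.31825569, -0.5194545 ,  0.7810605 ]), 'rotation': array([-1.98065118, -1.12325318,  0.55595286])}
top {'intrinsics': array([[396.50761061,   0.        , 272.78881973],
       [  0.        , 396.50761061, 209.19678549],
       [  0.        ,   0.        ,   1.        ]]), 'eye': array([ 0.35206071, -0.04553605,  1.2711056 ]), 'rotation': array([-2.14364906,  2.16288364, -0.20395975])}
{'intrinsics': array([[328.64232535,   0.        , 279.66637572],
       [  0.        , 328.64232535, 211.11900529],
       [  0.        ,   0.        ,   1.        ]]), 'T_tool_cam': array([[ 5.65149049e-04, -9.54824291e-01, -2.97170413e-01,
         8.10141725e-02],
       [ 9.99999710e-01,  6.91446832e-04, -3.19888327e-04,
        -1.18521104e-04],
       [ 5.10914686e-04, -2.97170146e-01,  9.54824404e-01,
        -1.46855095e-01],
       [ 0.00000000e+00,  0.00000000e+00,  0.00000000e+00,
         1.00000000e+00]])}
```

View pics/top0.png

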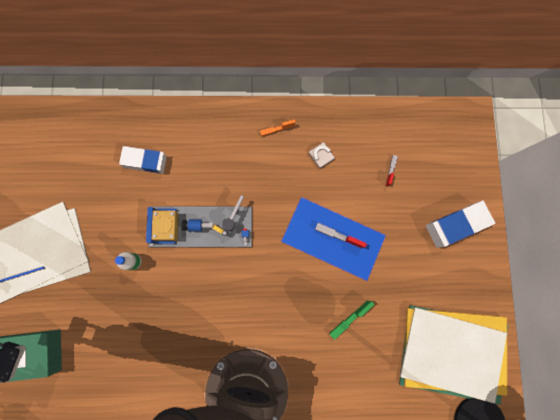

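View pics/scene0.png

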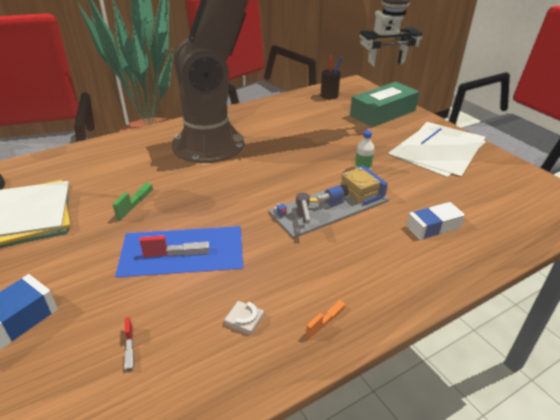

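```bash
cat > h.py <<'E'
from cell import *
import cv2, numpy as np
from scipy.spatial.transform import Rotation as R
def cam(n,o=None):
    p=camera_params(n)
    if n=="wrist":
        o=o or observe(); T=np.eye(4); T[:3,:3]=R.from_rotvec(o["ee_rot"]).as_matrix(); T[:3,3]=o["position"]
        T=T@p["T_tool_cam"]; return p["intrinsics"],T[:3,:3],T[:3,3]
    r=np.array(p["rotation"]); r=R.from_rotvec(r).as_matrix() if r.ndim==1 else r
    return p["intrinsics"],r,p["eye"]
def ray(c,uv,z):
    K,r,e=c; d=np.c_[np.atleast_2d(uv),np.ones(len(np.atleast_2d(uv)))]@np.linalg.inv(K).T@r.T
    return e+d*((z-e[2])/d[:,2])[:,None]
def blobs(im,lo,hi,amin=30):
    h=cv2.cvtColor(im,cv2.COLOR_RGB2HSV); m=cv2.inRange(h,np.array(lo),np.array(hi))
    if lo[0]==0: m|=cv2.inRange(h,np.array((172,lo[1],lo[2])),np.array((180,)+tuple(hi[1:])))
    cs=cv2.findContours(m,cv2.RETR_EXTERNAL,cv2.CHAIN_APPROX_NONE)[0]
    return [c[:,0] for c in sorted(cs,key=cv2.contourArea,reverse=True) if cv2.contourArea(c)>amin]
def rect(c,px,z):   # min-area rectangle on plane z: centre, long size, short size, angle of long axis
    w=ray(c,px,z)[:,:2]; (x,y),(a,b),t=cv2.minAreaRect((w*1000).astype(np.float32))
    if a<b:a,b,t=b,a,t+90
    return np.round([x,y,a,b],1),round((t+90)%180-90,1)
E
python3 - <<'E'
from h import *
im=get_image("top");c=cam("top")
print("check base",c[1][:,2])
for n,lo,hi,z in(("red",(0,150,80),(6,255,255),.059),("mat",(108,150,80),(125,255,255),.003)):
    for b in blobs(im,lo,hi)[:5]: print(n,b.mean(0),rect(c,b,z))
# grey/metal hints: pixels picked from the picture
print("pivot",ray(c,(228,227),.07),"stub end",ray(c,(240,199),.07),"socket end",ray(c,(318,228),.02))
print("plate corners",ray(c,[(147,208),(253,206),(253,247),(147,247)],.01))
cv2.imwrite("pics/top1.png",cv2.resize(im[180:280,130:400],None,fx=2.9,fy=2.9,interpolation=cv2.INTER_CUBIC)[:,:,::-1])
E
```

```text
check base [ 0.15707139 -0.03170676 -0.98707814]
red [355.74418605 241.72093023] (array([ 441.8, -338.8,   61.8,   17.2]), 66.1)
red [389.6        179.03333333] (array([ 639.2, -455.4,   44.3,   17.6]), -17.0)
mat [333.4488189  238.36614173] (array([ 459. , -280.1,  296. ,  156.6]), 64.8)
mat [455.55681818 226.34090909] (array([ 494.2, -682.5,   85.3,   83.3]), -67.2)
mat [150.23333333 159.95      ] (array([720.3, 313.7,  63.2,  44.1]), -8.7)
mat [194.48780488 225.12195122] (array([504.3, 164.9,  41.9,  32.2]), 89.6)
mat [149.1369863  224.75342466] (array([505.7, 308.2, 109.2,  13.7]), 0.3)
pivot [[0.48933427 0.05256972 0.07      ]] stub end [[0.57558062 0.01634975 0.07      ]] socket end [[ 0.48959404 -0.22904029  0.02      ]]
plate corners [[ 0.55921904  0.31568676  0.01      ]
 [ 0.56357956 -0.02238738  0.01      ]
 [ 0.43183659 -0.02192824  0.01      ]
 [ 0.4349727   0.31094824  0.01      ]]
```

View pics/top1.png

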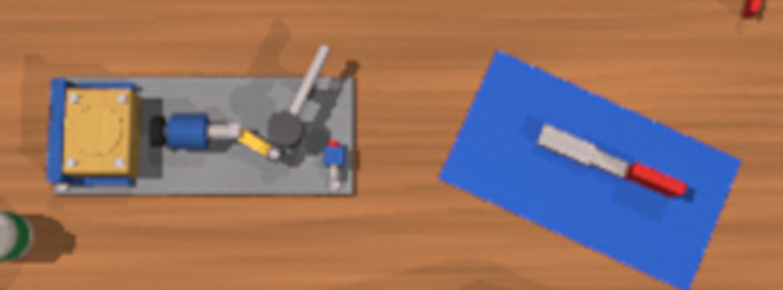

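```bash
cat >> h.py <<'E'
def plan(p,head,n,jaw=.0918,level=True):
    """rows (rounded) that take the tool from its measured pose to p, tool z down, x at heading (deg)"""
    o=observe(); r=R.from_rotvec(o["ee_rot"]); x=np.array(o["position"])
    h=np.radians(head); g=R.from_matrix(np.array([[np.cos(h),np.sin(h),0],[np.sin(h),-np.cos(h),0],[0,0,-1]]).T.T)
    dr=np.round((r.inv()*g).as_rotvec()/n,4); out=[]
    for i in range(n):
        d=np.round(r.inv().apply((np.array(p)-x)/(n-i)),4); x=x+r.apply(d); r=r*R.from_rotvec(dr); out.append([*d,*dr,jaw])
    for k in range(0,n,10): print(str([float(v) for q in out[k:k+10] for v in q]).replace(" ",""))
def st():
    o=observe(); r=R.from_rotvec(o["ee_rot"]).as_matrix()
    print(round(o["clock"],2),np.round(o["position"],4),"head",round(np.degrees(np.arctan2(r[1,0],r[0,0])),2),"tz",np.round(r[:,2],3),"F",np.round(o["force"],1),"w",round(o["width"]*.0918,4),"g",round(o["gripper_force"],1),"j7",round(o["joints"][6],2)); return o
E
python3 -c "
from h import *
st();plan((.53,.06,.24),100,10)"
```

```text
0.15 [0.1834 0.5971 0.2371] head 162.93 tz [-0.    -0.001 -1.   ] F [-0.1  0.1  0.6] w 0.0919 g 0.0 j7 -0.08
[-0.0489,-0.0412,-0.0002,-0.0001,0.0001,0.1098,0.0918,-0.0531,-0.0356,-0.0002,-0.0001,0.0001,0.1098,0.0918,-0.0567,-0.0295,-0.0003,-0.0001,0.0001,0.1098,0.0918,-0.0596,-0.0231,-0.0003,-0.0001,0.0001,0.1098,0.0918,-0.0618,-0.0165,-0.0003,-0.0001,0.0001,0.1098,0.0918,-0.0632,-0.0096,-0.0003,-0.0001,0.0001,0.1098,0.0918,-0.0639,-0.0026,-0.0003,-0.0001,0.0001,0.1098,0.0918,-0.0638,0.0044,-0.0003,-0.0001,0.0001,0.1098,0.0918,-0.0629,0.0113,-0.0002,-0.0001,0.0001,0.1098,0.0918,-0.0612,0.0182,-0.0003,-0.0001,0.0001,0.1098,0.0918]
```

```bash
python3 -m pendant '[-0.041,-0.034,0,0,0,0.09,0.0918,-0.044,-0.03,0,0,0,0.09,0.0918,-0.047,-0.026,0,0,0,0.09,0.0918,-0.049,-0.021,0,0,0,0.09,0.0918,-0.051,-0.016,0,0,0,0.09,0.0918,-0.052,-0.011,0,0,0,0.09,0.0918,-0.053,-0.006,0,0,0,0.09,0.0918,-0.053,-0.001,0,0,0,0.09,0.0918,-0.053,0.004,0,0,0,0.09,0.0918,-0.052,0.009,0,0,0,0.09,0.0918]'
python3 -c "
from h import *
st();plan((.53,.06,.24),100,4)"
```

```text
clock: 1.4
position: [0.4882, 0.1591, 0.2378]
ee_rot: [-1.775, -2.592, -0.0]
force: [0.0, -0.2, -0.2]
width: 1.005
gripper_force: 0.0
1.4 [0.4882 0.1591 0.2378] head 111.21 tz [ 0.  0. -1.] F [ 0.  -0.2 -0.2] w 0.0922 g 0.0 j7 0.08
[-0.0269,0.0008,-0.0006,0.0,-0.0001,0.0489,0.0918,-0.0268,0.0021,-0.0005,0.0,-0.0001,0.0489,0.0918,-0.0267,0.0034,-0.0006,0.0,-0.0001,0.0489,0.0918,-0.0265,0.0047,-0.0005,0.0,-0.0001,0.0489,0.0918]
```

```bash
python3 -m pendant '[-0.027,0.001,0,0,0,0.049,0.0918,-0.027,0.002,0,0,0,0.049,0.0918,-0.027,0.003,0,0,0,0.049,0.0918,-0.0265,0.005,0,0,0,0.049,0.0918,0,0,0,0,0,0,0.0918,0,0,0,0,0,0,0.0918]' >/dev/null
python3 -c "
from h import *
st();im=get_image('wrist');cv2.imwrite('pics/w1.png',im[:,:,::-1]);plan((.455,-.31,.22),65.5,10)"
```

```text
2.15 [0.5292 0.062  0.2375] head 100.23 tz [-0.001  0.001 -1.   ] F [-0.3 -0.6  0.5] w 0.0919 g 0.0 j7 0.14
[-0.0353,-0.0139,0.0017,-0.0001,-0.0001,0.0607,0.0918,-0.0361,-0.0118,0.0017,-0.0001,-0.0001,0.0607,0.0918,-0.0367,-0.0096,0.0017,-0.0001,-0.0001,0.0607,0.0918,-0.0373,-0.0073,0.0018,-0.0001,-0.0001,0.0607,0.0918,-0.0376,-0.005,0.0018,-0.0001,-0.0001,0.0607,0.0918,-0.0379,-0.0027,0.0017,-0.0001,-0.0001,0.0607,0.0918,-0.038,-0.0005,0.0018,-0.0001,-0.0001,0.0607,0.0918,-0.0379,0.0019,0.0017,-0.0001,-0.0001,0.0607,0.0918,-0.0377,0.0041,0.0018,-0.0001,-0.0001,0.0607,0.0918,-0.0374,0.0064,0.0018,-0.0001,-0.0001,0.0607,0.0918]
```

View pics/w1.png

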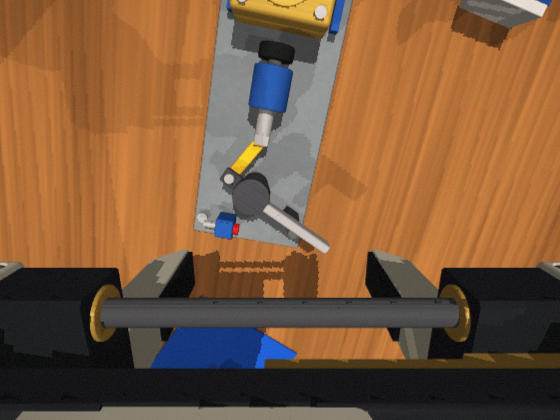

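```bash
python3 - <<'E'
from h import *
o=st();c=cam("wrist",o);im=cv2.imread("pics/w1.png")[:,:,::-1].copy()
h=cv2.cvtColor(im,cv2.COLOR_RGB2HSV)
def roi(m,x0,y0,x1,y1):
    k=np.zeros_like(m);k[y0:y1,x0:x1]=m[y0:y1,x0:x1]
    return max((q[:,0] for q in cv2.findContours(k,0,1)[0]),key=lambda q:cv2.contourArea(q))
m=cv2.inRange(h,np.array((0,0,140)),np.array((180,60,255)));b=roi(m,262,195,340,258);print("stub",cv2.contourArea(b),b.min(0),b.max(0),rect(c,b,.07))
m=cv2.inRange(h,np.array((0,0,0)),np.array((180,90,85)));m=cv2.morphologyEx(m,2,np.ones((9,9)));b=roi(m,225,170,275,220)
w=ray(c,b,.07)[:,:2];print("hub",cv2.minEnclosingCircle(b.astype(np.float32)),cv2.minEnclosingCircle((w*1000).astype(np.float32)))
print("pivot hand",ray(c,(251,195),.07),"tip",ray(c,(324,247),.07),"stop red",ray(c,(236,229),.03))
print("plate corners",ray(c,[(194,230),(297,247),(219,0),(354,0)],.01))
E
python3 -m pendant '[-0.035,-0.014,0.002,0,0,0.061,0.0918,-0.036,-0.012,0.002,0,0,0.061,0.0918,-0.037,-0.0095,0.002,0,0,0.061,0.0918,-0.037,-0.007,0.002,0,0,0.061,0.0918,-0.0375,-0.005,0.002,0,0,0.061,0.0918,-0.038,-0.0025,0.002,0,0,0.061,0.0918,-0.038,0,0.002,0,0,0.061,0.0918,-0.038,0.002,0.002,0,0,0.061,0.0918,-0.0375,0.004,0.002,0,0,0.061,0.0918,-0.037,0.0065,0.002,0,0,0.061,0.0918]'
python3 -m pendant '[0,0,0,0,0,0,0.0918,0,0,0,0,0,0,0.0918]' >/dev/null
python3 -c "
from h import *
st();im=get_image('wrist');cv2.imwrite('pics/w2.png',im[:,:,::-1])"
```

```text
2.2 [0.5293 0.0623 0.2375] head 100.26 tz [-0.001  0.001 -1.   ] F [ 0.2 -0.1 -0.8] w 0.0919 g 0.0 j7 0.14
stub 621.5 [263 205] [329 252] (array([552.2,  29.5,  79.2,   9.7]), -25.8)
hub ((243.0, 213.0), 5.656954288482666) ((495.968994140625, 36.78263854980469), 5.916965961456299)
pivot hand [[0.50102761 0.05665911 0.07      ]] tip [[0.58402772 0.01521796 0.07      ]] stop red [[0.48851789 0.00295226 0.03      ]]
plate corners [[ 0.43701768 -0.01528105  0.01      ]
 [ 0.56447782 -0.01485191  0.01      ]
 [ 0.43647861  0.23252376  0.01      ]
 [ 0.56857175  0.25648379  0.01      ]]
clock: 3.45
position: [0.4556, -0.3101, 0.2176]
ee_rot: [-2.646, -1.693, -0.001]
force: [-0.1, 0.7, -0.8]
width: 1.0
gripper_force: 0.0
3.7 [ 0.4557 -0.3089  0.2175] head 65.31 tz [-0.     0.001 -1.   ] F [0.3 0.5 0.1] w 0.0915 g 0.0 j7 0.38
```

View pics/w2.png

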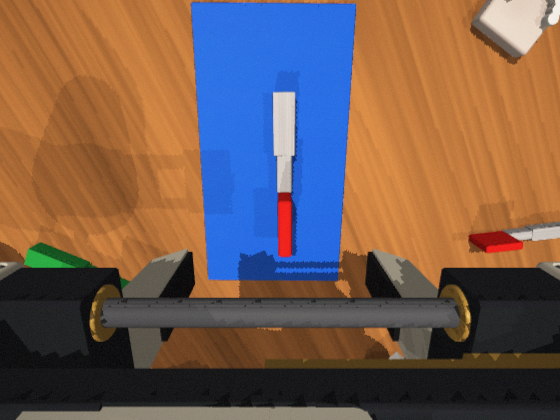

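```bash
python3 - <<'E'
from h import *
o=st();c=cam("wrist",o);im=cv2.imread("pics/w2.png")[:,:,::-1].copy()
b=blobs(im[:, :400],(0,150,120),(6,255,255))[0];print("red",b.min(0),b.max(0),rect(c,b,.059))
h=cv2.cvtColor(im,cv2.COLOR_RGB2HSV);m=cv2.inRange(h,np.array((0,0,130)),np.array((180,70,255)));k=m*0;k[85:158,255:310]=m[85:158,255:310]
b=max((q[:,0] for q in cv2.findContours(k,0,1)[0]),key=cv2.contourArea);print("socket",rect(c,b,.024))
b=blobs(im,(108,150,80),(125,255,255))[0];b=b[b[:,1]<240];print("mat",rect(c,b,.003))
E
```

```text
3.75 [ 0.456  -0.3086  0.2175] head 65.35 tz [ 0.     0.001 -1.   ] F [ 0.5 -0.   0.5] w 0.0917 g 0.0 j7 0.38
red [278 193] [291 256] (array([ 447.7, -337.1,   66. ,   13. ]), 66.0)
socket (array([ 486. , -251.3,   63.4,   21.2]), 66.1)
mat (array([ 472.1, -255.1,  244.9,  158.8]), 64.9)
```

```bash
python3 -c "
from h import *
plan((.446,-.341,.032),66.1,8)"
```

```text
[-0.0042,0.0006,0.0232,-0.0001,-0.0001,-0.0016,0.0918,-0.0042,0.0006,0.0232,-0.0001,-0.0001,-0.0016,0.0918,-0.0042,0.0005,0.0232,-0.0001,-0.0001,-0.0016,0.0918,-0.0042,0.0005,0.0232,-0.0001,-0.0001,-0.0016,0.0918,-0.0042,0.0005,0.0232,-0.0001,-0.0001,-0.0016,0.0918,-0.0042,0.0005,0.0232,-0.0001,-0.0001,-0.0016,0.0918,-0.0043,0.0005,0.0231,-0.0001,-0.0001,-0.0016,0.0918,-0.0042,0.0006,0.0232,-0.0001,-0.0001,-0.0016,0.0918]
```

```bash
python3 -m pendant '[-0.012,0.0015,0.01,0,0,-0.005,0.0918,-0.012,0.0015,0.025,0,0,-0.005,0.0918,-0.01,0.0015,0.03,0,0,-0.003,0.0918,0,0,0.03,0,0,0,0.0918,0,0,0.03,0,0,0,0.0918,0,0,0.03,0,0,0,0.0918,0,0,0.02,0,0,0,0.0918,0,0,0.0105,0,0,0,0.0918,0,0,0,0,0,0,0.0918,0,0,0,0,0,0,0.0918]'; python3 -c "
from h import *
st()"
python3 -m pendant '[0,0,0,0,0,0,0.05,0,0,0,0,0,0,0.03,0,0,0,0,0,0,0.02,0,0,0,0,0,0,0.01,0,0,0,0,0,0,0.01,0,0,0,0,0,0,0.005,0,0,0,0,0,0,0.005,0,0,0,0,0,0,0.005]' 50; python3 -c "
from h import *
st()"
```

```text
clock: 5.0
position: [0.4456, -0.3435, 0.0329]
ee_rot: [2.635, 1.709, 0.001]
force: [-0.3, -0.7, 0.7]
width: 1.003
gripper_force: 0.0
5.0 [ 0.4456 -0.3435  0.0329] head 65.94 tz [ 0.001 -0.001 -1.   ] F [-0.3 -0.7  0.7] w 0.0921 g 0.0 j7 0.64
clock: 6.0
position: [0.4452, -0.3432, 0.0322]
ee_rot: [-2.636, -1.709, -0.0]
force: [0.5, -0.1, -0.1]
width: 0.176
gripper_force: 0.0
6.0 [ 0.4452 -0.3432  0.0322] head 65.93 tz [-0.  0. -1.] F [ 0.5 -0.1 -0.1] w 0.0162 g 0.0 j7 0.64
```

```bash
python3 -m pendant '[0,0,0,0,0,0,0.005,0,0,0,0,0,0,0.005,0,0,0,0,0,0,0.005]'|tail -2
python3 -m pendant '[0,0,-0.01,0,0,0,0.005,0,0,-0.03,0,0,0,0.005,0,0,-0.03,0,0,0,0.005,0,0,-0.03,0,0,0,0.005,0,0,-0.03,0,0,0,0.005,0,0,0,0,0,0,0.005,0,0,0,0,0,0,0.005]'
python3 - <<'E'
from h import *
o=st();im=get_image('wrist');cv2.imwrite('pics/w3.png',im[:,:,::-1]);c=cam("wrist",o)
b=blobs(im[:,:400],(0,150,120),(6,255,255))
for q in b[:2]:print("red",q.min(0),q.max(0),rect(c,q,o['position'][2]+.027))
# waypoint above seat: pivot+.178 along stub heading -25.8, bar heading 154.2
p=np.array([.4995,.055]);a=np.radians(-25.8);t=p+.178*np.array([np.cos(a),np.sin(a)]);print(t)
plan((*t,.17),154.2,10,.005)
E
```

```text
width: 0.152
gripper_force: 50.0
clock: 7.25
position: [0.4448, -0.3425, 0.1615]
ee_rot: [-2.635, -1.709, 0.0]
force: [0.5, -0.4, -3.9]
width: 0.148
gripper_force: 50.0
7.25 [ 0.4448 -0.3425  0.1615] head 65.94 tz [-0.001  0.001 -1.   ] F [ 0.5 -0.4 -3.9] w 0.0136 g 50.0 j7 0.51
red [263 212] [296 283] (array([ 455.7, -317.2,   30.5,   13.1]), 65.1)
red [265 328] [293 358] (array([ 437.2, -358.1,   15.7,   12.4]), 66.0)
[ 0.65975674 -0.02247114]
[0.038,0.0066,-0.0009,-0.0001,-0.0002,-0.154,0.005,0.0365,0.0124,-0.0009,-0.0001,-0.0002,-0.154,0.005,0.0342,0.0178,-0.0009,-0.0001,-0.0002,-0.154,0.005,0.0311,0.0228,-0.0009,-0.0001,-0.0002,-0.154,0.005,0.0272,0.0273,-0.0009,-0.0001,-0.0002,-0.154,0.005,0.0227,0.0312,-0.0009,-0.0001,-0.0002,-0.154,0.005,0.0176,0.0343,-0.0009,-0.0001,-0.0002,-0.154,0.005,0.0121,0.0366,-0.0009,-0.0001,-0.0002,-0.154,0.005,0.0064,0.038,-0.0009,-0.0001,-0.0002,-0.154,0.005,0.0005,0.0386,-0.0009,-0.0001,-0.0002,-0.154,0.005]
```

View pics/w3.png

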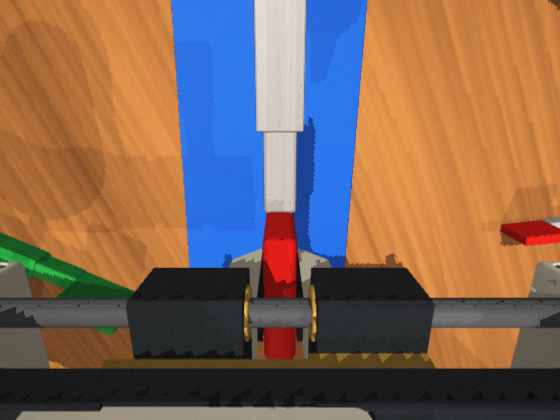

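```bash
python3 - <<'E'
from h import *
p=camera_params("wrist");T=p["T_tool_cam"];K=p["intrinsics"];c=(K,T[:3,:3],T[:3,3])
im=cv2.imread("pics/w3.png")
for r in(5,40,80,120,150,180):
    g=im[r,200:360].astype(int);s=np.where((abs(g[:,0]-g[:,2])<45)&(g.min(1)>110))[0]+200
    L,Rr=s.min(),s.max(); z=.0082 if r<131 else .0092
    print(r,L,Rr,np.round(ray(c,[(L-.5,r),(Rr+.5,r)],z)*1000,1)[:,:2].tolist())
print(np.round(ray(c,[(280,131),(280,212)],.0082)*1000,1))
E
python3 -m pendant '[0.038,0.007,-0.002,0,0,-0.154,0.005,0.0365,0.0125,-0.001,0,0,-0.154,0.005,0.034,0.018,-0.001,0,0,-0.154,0.005,0.031,0.023,-0.001,0,0,-0.154,0.005,0.027,0.027,-0.001,0,0,-0.154,0.005,0.023,0.031,-0.001,0,0,-0.154,0.005,0.0175,0.034,-0.001,0,0,-0.154,0.005,0.012,0.0365,-0.001,0,0,-0.154,0.005,0.0065,0.038,-0.001,0,0,-0.154,0.005,0.0005,0.0385,-0.001,0,0,-0.154,0.005]'
python3 -m pendant '[0,0,0,0,0,0,0.005,0,0,0,0,0,0,0.005]'>/dev/null
python3 - <<'E'
from h import *
o=st();im=get_image('wrist');cv2.imwrite('pics/w4.png',im[:,:,::-1])
E
```

```text
5 254 305 [[121.4, -11.2], [121.4, 10.3]]
40 255 304 [[108.3, -11.1], [108.4, 10.2]]
80 255 304 [[92.5, -11.4], [92.5, 10.6]]
120 256 303 [[75.5, -11.3], [75.6, 10.5]]
150 263 295 [[61.9, -8.4], [61.9, 7.1]]
180 264 295 [[47.6, -8.1], [47.6, 7.3]]
[[70.7 -0.2  8.2]
 [31.7 -0.2  8.2]]
clock: 8.55
position: [0.6601, -0.0231, 0.1714]
ee_rot: [-0.694, -3.061, 0.001]
force: [0.8, -0.5, -3.8]
width: 0.148
gripper_force: 50.0
8.8 [ 0.6594 -0.0248  0.1717] head 154.09 tz [-0.003 -0.001 -1.   ] F [ 0.9 -0.8 -4.2] w 0.0138 g 50.0 j7 1.21
```

View pics/w4.png

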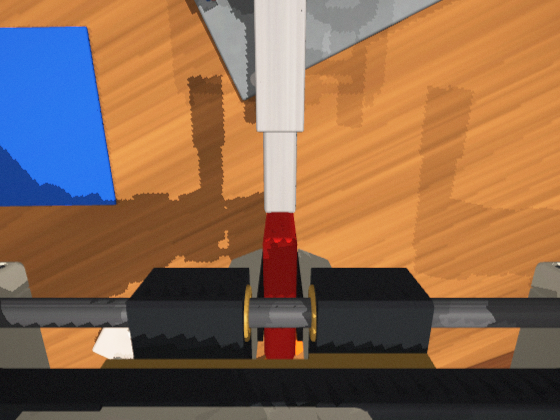

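```bash
python3 -m pendant '[-0.001,0.0025,0.02,0,0,0,0.005,0,0,0.02,0,0,0,0.005,0,0,0.01,0,0,0,0.005,0,0,0.01,0,0,0,0.005,0,0,0,0,0,0,0.005,0,0,0,0,0,0,0.005,0,0,0,0,0,0,0.005]'>/dev/null
python3 - <<'E'
from h import *
o=st()
a=get_image("scene");b=get_image("top");o=st()
a=cv2.resize(a[150:290,240:400],None,fx=3.5,fy=3.5,interpolation=2);b=cv2.resize(b[170:260,190:310],None,fx=2.7,fy=2.7,interpolation=2)
n=np.zeros((a.shape[0],800,3),np.uint8);n[:,:a.shape[1]]=a[:,:560];w=800-a.shape[1];n[:b.shape[0],a.shape[1]:]=b[:,:w]
cv2.imwrite("pics/s5.png",n[:,:,::-1])
E
```

```text
9.72 [ 0.6628 -0.0224  0.1139] head 154.16 tz [ 0.001  0.    -1.   ] F [-0.2  0.1 -3. ] w 0.0138 g 50.0 j7 1.22
9.82 [ 0.6626 -0.0223  0.1138] head 154.17 tz [ 0.001  0.    -1.   ] F [ 1.5 -0.5 -4.3] w 0.0133 g 50.0 j7 1.22
```

View pics/s5.png

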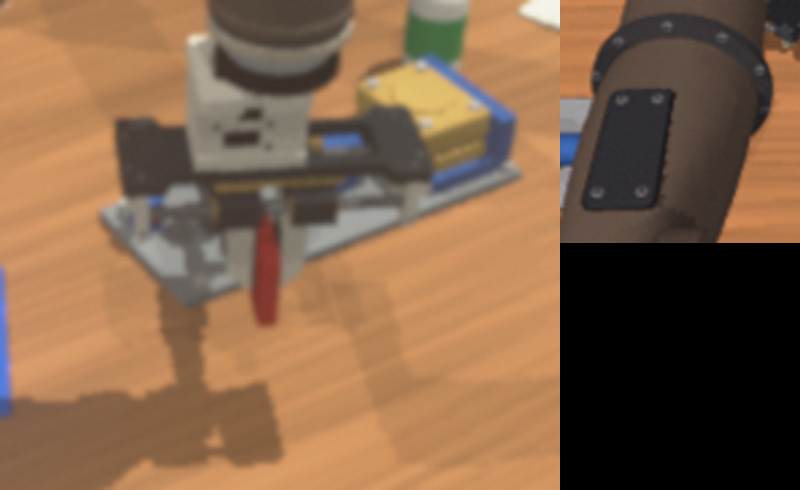

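```bash
python3 -m pendant '[0.001,-0.0014,0.004,0,0,0,0.005,0,0,0.004,0,0,0,0.005,0,0,0.004,0,0,0,0.005,0,0,0.003,0,0,0,0.005,0,0,0.002,0,0,0,0.005,0,0,0,0,0,0,0.005,0,0,0,0,0,0,0.005]'
python3 -c "
from h import *
st();print(observe()['ft_torque'])"
```

```text
clock: 10.7
position: [0.6609, -0.0232, 0.0964]
ee_rot: [0.702, 3.062, 0.0]
force: [-0.6, -0.2, -4.5]
width: 0.148
gripper_force: 50.0
10.7 [ 0.6609 -0.0232  0.0964] head 154.16 tz [ 0.  0. -1.] F [-0.6 -0.2 -4.5] w 0.0136 g 50.0 j7 1.23
[-0.09664093 -0.09164769 -0.02131407]
```

```bash
python3 -m pendant '[0,0,0.003,0,0,0,0.005,0,0,0.003,0,0,0,0.005,0,0,0.003,0,0,0,0.005,0,0,0.002,0,0,0,0.005,0,0,0,0,0,0,0.005,0,0,0,0,0,0,0.005]'
python3 -c "
from h import *
st();print(observe()['ft_torque'])"
```

```text
clock: 11.45
position: [0.6609, -0.0231, 0.0853]
ee_rot: [0.702, 3.062, 0.0]
force: [0.1, 0.3, -3.7]
width: 0.153
gripper_force: 50.0
11.45 [ 0.6609 -0.0231  0.0853] head 154.17 tz [ 0.  0. -1.] F [ 0.1  0.3 -3.7] w 0.0141 g 50.0 j7 1.23
[-0.02263926 -0.0641086  -0.02957265]
```

```bash
python3 -m pendant '[0,-0.003,0,0,0,0.015,0.005,0,-0.0036,0,0,0,0.02,0.005,0.0001,-0.0054,0,0,0,0.03,0.005,0.0001,-0.0054,0,0,0,0.03,0.005,0,0,0,0,0,0,0.005]'
python3 - <<'E'
cat=0
E
cat >> h.py <<'E'
P=np.array([.4995,.055])
def arc():
    o=st(); d=o["position"][:2]-P; r=R.from_rotvec(o["ee_rot"]); f=r.inv().apply(o["force"])
    print("q_tcp",round(np.arctan2(d[0],-d[1]),4),"r",round(np.hypot(*d),4),"q_head",round(np.arctan2(*(-r.as_matrix()[:2,0]*[1,-1])[[0,1]]),4),"F tool",np.round(f,1),"M",np.round(r.inv().apply(o["ft_torque"]),2))
E
python3 -c "
from h import *
arc()"
```

```text
clock: 12.08
position: [0.6535, -0.036, 0.0855]
ee_rot: [0.848, 3.024, 0.006]
force: [3.6, 7.2, -6.1]
width: 0.15
gripper_force: 50.2
12.07 [ 0.6535 -0.036   0.0855] head 148.66 tz [ 0.002  0.003 -1.   ] F [ 3.6  7.2 -6.1] w 0.0138 g 50.2 j7 1.17
q_tcp 1.037 r 0.1789 q_head 1.0237 F tool [0.7 8.  6.1] M [-1.97 -0.05  0.66]
```

```bash
python3 -m pendant '[0.0002,-0.0072,0,0,0,0.04,0.005,0.0002,-0.0072,0,0,0,0.04,0.005,0.0002,-0.0072,0,0,0,0.04,0.005,0.0002,-0.0072,0,0,0,0.04,0.005,0.0002,-0.0072,0,0,0,0.04,0.005,0.0002,-0.0072,0,0,0,0.04,0.005]'>/dev/null
python3 -c "
from h import *
arc()"
```

```text
12.82 [ 0.6286 -0.0686  0.0858] head 134.96 tz [ 0.006  0.004 -1.   ] F [10.7  9.7 -9.1] w 0.0141 g 50.1 j7 1.03
q_tcp 0.8074 r 0.1787 q_head 0.7848 F tool [-0.7 14.4  9.2] M [-3.2  -0.36  0.54]
```

```bash
python3 -m pendant '[0.0002,-0.0072,0,0,0,0.04,0.005,0.0002,-0.0072,0,0,0,0.04,0.005,0.0002,-0.0072,0,0,0,0.04,0.005,0.0002,-0.0072,0,0,0,0.04,0.005,0.0002,-0.0072,0,0,0,0.04,0.005,0.0002,-0.0072,0,0,0,0.04,0.005]'>/dev/null
python3 -c "
from h import *
arc()"
```

```text
13.57 [ 0.5961 -0.0954  0.0861] head 121.23 tz [ 0.009  0.002 -1.   ] F [ 13.4   9.2 -12.2] w 0.0137 g 50.1 j7 0.89
q_tcp 0.5707 r 0.1787 q_head 0.5451 F tool [ 0.9 16.1 12.4] M [-3.85 -0.46  0.56]
```

```bash
python3 -m pendant '[0.0002,-0.0072,0.0004,0,0,0.04,0.005,0.0002,-0.0072,0.0004,0,0,0.04,0.005,0.0002,-0.0072,0.0004,0,0,0.04,0.005,0.0002,-0.0072,0.0004,0,0,0.04,0.005,0.0002,-0.0072,0.0004,0,0,0.04,0.005,0.0002,-0.0072,0,0,0,0.04,0.005]'>/dev/null
python3 -c "
from h import *
arc()"
```

```text
14.32 [ 0.5579 -0.1142  0.0853] head 107.44 tz [ 0.011  0.001 -1.   ] F [13.7  6.4 -3.4] w 0.0137 g 50.1 j7 0.74
q_tcp 0.3325 r 0.179 q_head 0.3043 F tool [ 2.  15.   3.5] M [-3.69  0.5   0.56]
```

```bash
python3 -m pendant '[0.0002,-0.0072,0,0,0,0.04,0.005,0.0002,-0.0072,0,0,0,0.04,0.005,0.0002,-0.0072,0,0,0,0.04,0.005,0.0001,-0.0054,0,0,0,0.03,0.005,0.0001,-0.0054,0,0,0,0.03,0.005,0.0001,-0.0036,0,0,0,0.02,0.005]'>/dev/null
python3 -c "
from h import *
arc()"
```

```text
15.07 [ 0.5218 -0.1225  0.0851] head 95.91 tz [ 0.01 -0.   -1.  ] F [11.7  4.4 -4.3] w 0.0138 g 50.3 j7 0.6
q_tcp 0.1248 r 0.1789 q_head 0.1031 F tool [ 3.2 12.1  4.4] M [-2.91  0.54  0.78]
```

```bash
python3 -m pendant '[0,-0.0036,0,0,0,0.02,0.005,0,-0.0036,0,0,0,0.02,0.005,0,-0.0036,0,0,0,0.02,0.005,0,-0.0036,0,0,0,0.02,0.005,0,-0.0018,0,0,0,0.01,0.005,0,-0.0018,0,0,0,0.01,0.005]'>/dev/null
python3 -c "
from h import *
arc()"
python3 -m pendant '[0,-0.0018,0,0,0,0.01,0.005,0,-0.0018,0,0,0,0.01,0.005]'>/dev/null
python3 -c "
from h import *
arc()"
```

```text
15.82 [ 0.5028 -0.124   0.0848] head 90.19 tz [ 0.008 -0.    -1.   ] F [ 8.2  2.8 -1.5] w 0.0138 g 50.2 j7 0.53
q_tcp 0.0182 r 0.179 q_head 0.0033 F tool [2.8 8.2 1.5] M [-2.    0.76  0.62]
16.07 [ 0.4987 -0.1241  0.0847] head 89.04 tz [ 0.007 -0.    -1.   ] F [ 6.6  2.3 -0.9] w 0.0137 g 50.1 j7 0.52
q_tcp -0.0047 r 0.1791 q_head -0.0167 F tool [2.4 6.5 1. ] M [-1.58  0.49  0.51]
```

```bash
for i in 1 2; do python3 -m pendant '[0,-0.0018,0,0,0,0.01,0.005,0,-0.0018,0,0,0,0.01,0.005]'>/dev/null
python3 -c "
from h import *
arc()"; done
```

```text
16.32 [ 0.4943 -0.1243  0.0844] head 87.9 tz [ 0.005 -0.    -1.   ] F [ 5.4  1.9 -2.2] w 0.0138 g 50.0 j7 0.51
q_tcp -0.0292 r 0.1793 q_head -0.0367 F tool [2.1 5.3 2.2] M [-1.19  0.35  0.45]
16.57 [ 0.4891 -0.1243  0.0838] head 86.77 tz [ 0.002 -0.    -1.   ] F [ 2.7 -0.8 -1.9] w 0.0137 g 50.0 j7 0.49
q_tcp -0.0582 r 0.1796 q_head -0.0564 F tool [-0.6  2.7  1.9] M [-0.64 -0.05  0.26]
```

```bash
for i in 1 2; do python3 -m pendant '[0,-0.0018,0,0,0,0.01,0.005,0,0,0,0,0,0,0.005]'>/dev/null
python3 -c "
from h import *
arc()"; done
```

```text
16.82 [ 0.4858 -0.1241  0.0832] head 86.23 tz [-0.001 -0.    -1.   ] F [ 2.1  0.5 -3.3] w 0.0135 g 50.0 j7 0.48
q_tcp -0.0764 r 0.1796 q_head -0.0658 F tool [0.7 2.1 3.3] M [-0.42 -0.2   0.24]
17.07 [ 0.4843 -0.1239  0.0832] head 85.67 tz [-0. -0. -1.] F [ 2.7 -1.5 -2.8] w 0.0134 g 50.0 j7 0.48
q_tcp -0.0846 r 0.1795 q_head -0.0756 F tool [-1.3  2.8  2.8] M [-0.51 -0.31  0.31]
```

```bash
for i in 1 2 3; do python3 -m pendant '[0,-0.0016,0,0,0,0.009,0.005,0,0,0,0,0,0,0.005]'>/dev/null
python3 -c "
from h import *
arc()"; done
```

```text
17.32 [ 0.483  -0.1237  0.0833] head 85.16 tz [ 0. -0. -1.] F [ 2.3 -0.5 -3.7] w 0.0137 g 50.0 j7 0.47
q_tcp -0.0923 r 0.1795 q_head -0.0844 F tool [-0.3  2.3  3.7] M [-0.66 -0.38  0.33]
17.57 [ 0.4818 -0.1235  0.0833] head 84.64 tz [ 0.001 -0.    -1.   ] F [ 4.7  0.1 -5.7] w 0.0135 g 50.0 j7 0.46
q_tcp -0.0986 r 0.1794 q_head -0.0935 F tool [0.5 4.6 5.7] M [-1.24 -0.37  0.4 ]
17.82 [ 0.4808 -0.1233  0.0834] head 84.13 tz [ 0.002 -0.    -1.   ] F [ 6.9  0.4 -7.2] w 0.0136 g 50.1 j7 0.46
q_tcp -0.1045 r 0.1793 q_head -0.1024 F tool [1.1 6.8 7.2] M [-1.51 -0.34  0.54]
```

```bash
for i in 1 2 3; do python3 -m pendant '[0,-0.0016,0,0,0,0.004,0.005,0,0,0,0,0,0,0.005]'>/dev/null
python3 -c "
from h import *
arc()"; done
```

```text
18.07 [ 0.4799 -0.1231  0.0835] head 83.9 tz [ 0.003 -0.001 -1.   ] F [ 8.2  0.2 -8. ] w 0.0142 g 50.2 j7 0.45
q_tcp -0.1097 r 0.1792 q_head -0.1065 F tool [1.1 8.1 8. ] M [-1.94 -0.3   0.73]
18.32 [ 0.479  -0.1229  0.0837] head 83.67 tz [ 0.004 -0.001 -1.   ] F [10.3  0.5 -9. ] w 0.014 g 50.4 j7 0.45
q_tcp -0.1148 r 0.1791 q_head -0.1105 F tool [ 1.7 10.2  9.1] M [-2.37 -0.22  0.78]
18.57 [ 0.478  -0.1227  0.0838] head 83.43 tz [ 0.006 -0.001 -1.   ] F [12.5  1.4 -9.9] w 0.0137 g 50.6 j7 0.45
q_tcp -0.1204 r 0.179 q_head -0.1146 F tool [ 2.9 12.2 10. ] M [-2.72 -0.14  0.95]
```

```bash
python3 -m pendant '[0,0.0016,0,0,0,-0.003,0.005,0,0.0016,0,0,0,-0.003,0.005,0,0.0016,0,0,0,-0.003,0.005,0,0,0,0,0,0,0.005]'>/dev/null
python3 -c "
from h import *
arc()"; for i in 1 2; do python3 -m pendant '[0,0.0016,0,0,0,-0.004,0.005,0,0,0,0,0,0,0.005]'>/dev/null
python3 -c "
from h import *
arc()"; done
```

```text
19.07 [ 0.4805 -0.1233  0.0834] head 83.98 tz [ 0.001 -0.    -1.   ] F [ 4.9 -0.5 -3.7] w 0.014 g 50.1 j7 0.45
q_tcp -0.1061 r 0.1793 q_head -0.1051 F tool [0.  4.9 3.7] M [-1.29 -0.16  0.46]
19.32 [ 0.4812 -0.1234  0.0832] head 84.21 tz [-0.  0. -1.] F [ 2.7 -0.2 -3.3] w 0.0137 g 50.0 j7 0.46
q_tcp -0.1021 r 0.1794 q_head -0.101 F tool [0.  2.7 3.3] M [-0.71 -0.14  0.3 ]
19.57 [ 0.482  -0.1234  0.0829] head 84.46 tz [-0.002  0.001 -1.   ] F [-0.4 -0.5 -2.3] w 0.0137 g 50.0 j7 0.46
q_tcp -0.0976 r 0.1792 q_head -0.0967 F tool [-0.6 -0.3  2.3] M [ 0.03 -0.07  0.04]
```

```bash
python3 -m pendant '[0,0.0006,-0.002,0,0,0,0.005,0,0,-0.003,0,0,0,0.005,0,0,-0.003,0,0,0,0.005]'>/dev/null
python3 -c "
from h import *
arc()"; python3 -m pendant '[0,0,-0.004,0,0,0,0.005,0,0,-0.004,0,0,0,0.005,0,0,-0.004,0,0,0,0.005,0,0,-0.004,0,0,0,0.005]'>/dev/null;python3 -c "
from h import *
arc()"
```

```text
19.95 [ 0.4834 -0.1237  0.0914] head 84.44 tz [-0.  0. -1.] F [ 0.1 -0.5 -3.2] w 0.0137 g 50.0 j7 0.45
q_tcp -0.0901 r 0.1794 q_head -0.0971 F tool [-0.5  0.1  3.2] M [ 0.06 -0.14 -0.05]
20.45 [ 0.4835 -0.1237  0.1075] head 84.44 tz [ 0.  0. -1.] F [-0.1 -0.2 -3.6] w 0.0141 g 50.0 j7 0.43
q_tcp -0.0894 r 0.1795 q_head -0.0971 F tool [-0.2 -0.1  3.6] M [ 0.02 -0.19 -0.  ]
```

```bash
python3 -m pendant '[0,0,-0.02,0,0,0,0.005,0,0,-0.03,0,0,0,0.005]'>/dev/null
python3 -c "
from h import *
st();plan((.441,-.333,.09),65.2,8,.005)"
```

```text
20.7 [ 0.4828 -0.1236  0.1574] head 84.43 tz [-0.002  0.    -1.   ] F [ 1.   0.6 -3.3] w 0.0134 g 50.0 j7 0.36
[-0.0266,-0.0026,0.0084,-0.0002,0.0001,0.0419,0.005,-0.0266,-0.0015,0.0084,-0.0002,0.0001,0.0419,0.005,-0.0267,-0.0004,0.0084,-0.0002,0.0001,0.0419,0.005,-0.0267,0.0007,0.0084,-0.0002,0.0001,0.0419,0.005,-0.0266,0.0018,0.0085,-0.0002,0.0001,0.0419,0.005,-0.0265,0.0029,0.0084,-0.0002,0.0001,0.0419,0.005,-0.0264,0.004,0.0085,-0.0002,0.0001,0.0419,0.005,-0.0262,0.0051,0.0084,-0.0002,0.0001,0.0419,0.005]
```

```bash
python3 -m pendant '[-0.0265,-0.0025,0,0,0,0.042,0.005,-0.0265,-0.0015,0,0,0,0.042,0.005,-0.0265,-0.0005,0.01,0,0,0.042,0.005,-0.0265,0.0005,0.01,0,0,0.042,0.005,-0.0265,0.002,0.015,0,0,0.042,0.005,-0.0265,0.003,0.015,0,0,0.042,0.005,-0.0265,0.004,0.015,0,0,0.042,0.005,-0.026,0.005,0.005,0,0,0.042,0.005,0,0,0,0,0,0,0.005,0,0,0,0,0,0,0.005]'
python3 -m pendant '[0,0,0.015,0,0,0,0.005,0,0,0.012,0,0,0,0.005,0,0,0.01,0,0,0,0.005,0,0,0.008,0,0,0,0.005,0,0,0,0,0,0,0.005]'>/dev/null
python3 -c "
from h import *
st()"
```

```text
clock: 21.95
position: [0.442, -0.3318, 0.0872]
ee_rot: [-2.646, -1.693, -0.0]
force: [-0.9, 0.4, -3.4]
width: 0.151
gripper_force: 50.0
22.57 [ 0.4415 -0.3321  0.0415] head 65.18 tz [-0.001  0.001 -1.   ] F [ 0.3  0.3 -3.8] w 0.014 g 50.0 j7 0.64
```

```bash
python3 -m pendant '[0,0,0.004,0,0,0,0.005,0,0,0.003,0,0,0,0.005,0,0,0.001,0,0,0,0.005,0,0,0,0,0,0,0.005]'>/dev/null
python3 -c "
from h import *
st()"
python3 -m pendant '[0,0,0.001,0,0,0,0.005,0,0,0.001,0,0,0,0.005,0,0,0,0,0,0,0.005]'>/dev/null
python3 -c "
from h import *
st()"
```

```text
23.07 [ 0.4419 -0.3323  0.0342] head 65.19 tz [ 0.  0. -1.] F [-0.5  1.  -3.9] w 0.0136 g 50.0 j7 0.65
23.45 [ 0.4419 -0.3323  0.0322] head 65.18 tz [ 0.  0. -1.] F [ 1.1 -0.5 -3.4] w 0.0137 g 50.0 j7 0.65
```

```bash
python3 -m pendant '[0,0,0.001,0,0,0,0.005,0,0,0.0005,0,0,0,0.005,0,0,0,0,0,0,0.005]'>/dev/null
python3 -c "
from h import *
st()"
python3 -m pendant '[0,0,0,0,0,0,0.025,0,0,0,0,0,0,0.04,0,0,0,0,0,0,0.06,0,0,0,0,0,0,0.08,0,0,0,0,0,0,0.0918,0,0,0,0,0,0,0.0918,0,0,0,0,0,0,0.0918,0,0,0,0,0,0,0.0918]'
python3 -m pendant '[0,0,-0.01,0,0,0,0.0918,0,0,-0.02,0,0,0,0.0918,0,0,-0.04,0,0,0,0.0918,0,0,-0.05,0,0,0,0.0918,0,0,-0.05,0,0,0,0.0918,-0.04,0,-0.03,0,0,0,0.0918,-0.04,0,0,0,0,0,0.0918,-0.04,0,0,0,0,0,0.0918,0,0,0,0,0,0,0.0918]'>/dev/null
python3 - <<'E'
from h import *
o=st();a=get_image("wrist");b=get_image("top");s=get_image("scene");c=cam("top")
for q in blobs(b,(0,150,80),(6,255,255))[:2]:print("red",rect(c,q,.059))
b=cv2.resize(b[180:290,130:400],None,fx=2.9,fy=2.9,interpolation=2)
cv2.imwrite("pics/t9.png",b[:,:,::-1]);cv2.imwrite("pics/w9.png",a[:,:,::-1])
s=cv2.resize(s[150:300,100:400],None,fx=2.6,fy=2.6,interpolation=2)
cv2.imwrite("pics/s9.png",np.vstack([b[:,:780],s])[:600,:,::-1])
E
```

```text
23.82 [ 0.442  -0.3324  0.0322] head 65.17 tz [ 0.001  0.001 -1.   ] F [-5.3  4.7 18.4] w 0.0139 g 50.0 j7 0.65
clock: 24.82
position: [0.4419, -0.3323, 0.0307]
ee_rot: [2.647, 1.692, -0.0]
force: [-0.2, 0.5, -0.1]
width: 0.969
gripper_force: 0.0
25.95 [ 0.3887 -0.4444  0.2318] head 64.85 tz [-0.    -0.002 -1.   ] F [0.1 0.3 0. ] w 0.092 g 0.0 j7 0.68
red (array([ 438.3, -328.5,   60.6,   16.8]), 65.3)
red (array([ 639.2, -455.4,   44.3,   17.6]), -17.0)
```

View pics/s9.png

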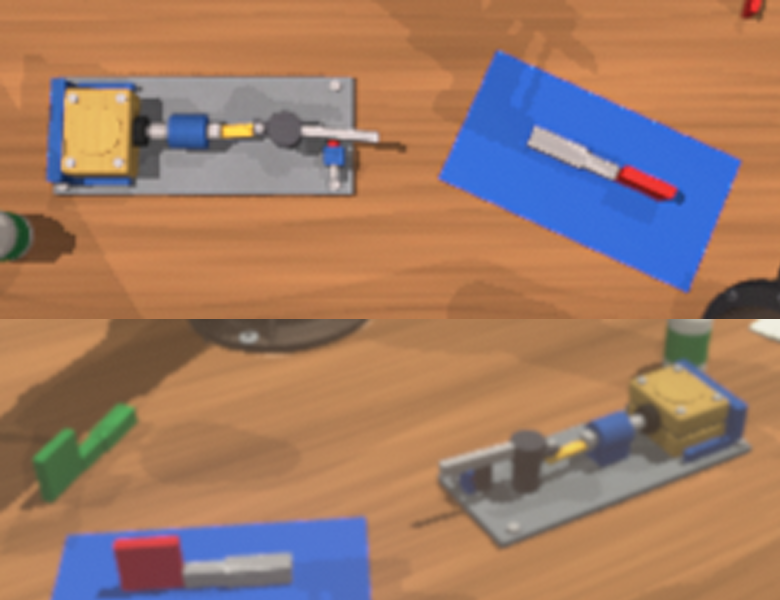

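The lever points slightly past the dead point against the red stop screw (crop pixel ~(335,143)). The pad is on the flask, and the bar lies flat on the mat (grip ~(648,183)).

```bash
python3 -c "
from cell import *
print(sign_off())"
```

```text
the job is handed in; nothing more can be done
None
```

I closed the lever past its dead point and pressed it gently against the stop screw. The bar is lying flat on the blue mat, socket down, and the job was handed in at about 26 s of 72 s; no pass/fail result came back, and stop contact and grip on the flask were judged only from the hand forces and a final picture.

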